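# Turn a flat-edged disc onto its alignment bar

## Task

The dark steel disc lies in the alignment fixture with its flat edge turned the wrong way. With your fingertips resting lightly on its face (it is brittle: never with more than about 30 N), turn it in its nest and slide it home until its flat lies flush along the straight bar at the back of the fixture, then let go. Do not lift the disc out, and leave the little bottle, the dish and the black can where they stand.

Things in the scene. Friction and masses are not known exactly. Their poses are not given: they have to be found in the camera images.
- fixture: fixed polished aluminium plate, 150 x 136 x 12 mm thick. Origin: on the desk, straight below where the disc's centre must end. x axis: level, towards the bar; z up. In this frame the plate reaches from x = -85 to +65 mm, y = -68 to +68 mm; its top, on which the disc slides, is at z = 12 mm. A bar and four round pins stand on it, all 8 mm high (2 mm lower than the disc's top)
- nest (a point): where the disc's centre lies, give or take, while its flat is turned away from the bar: on the plate's top, 13.8 mm along -x from the fixture's origin. The round rim then stops at the bar with the centre 2.3 mm farther along +x, and at two pins 2 mm back; sideways it has about 2 mm play, but up to 12 mm towards a pin that the flat faces. Only with its flat to the bar can the disc go on to the origin
- pin0 (a point): middle of the top of the near left pin (12 mm diameter, 8 mm high), at (-57.5, +29) mm in the fixture's frame; another such pin stands beside the disc at (-7, +52) mm. If the flat, passing it, catches on that side pin, drag so that the disc is drawn away from the pin (fingers on the half of the disc next to the bar do so)
- pin1 (a point): middle of the top of the near right pin (12 mm diameter, 8 mm high), at (-57.5, -29) mm in the fixture's frame; another such pin stands beside the disc at (-7, -52) mm. If the flat, passing it, catches on that side pin, drag so that the disc is drawn away from the pin (fingers on the half of the disc next to the bar do so)
- bar_face (a point): middle of the face of the straight steel bar that the disc's flat must lie against (bar 64 mm long in y, 12 mm deep in x, 8 mm high), 33.5 mm along x from the fixture's origin and 17 mm above the desk; its axes are the fixture's
- disc: loose polished dark steel disc, 90 mm diameter, 10 mm thick, about 0.16 kg, lying on the fixture's plate, with one straight flat 60 mm long cut at 33.5 mm from the circle's centre. Origin: centre of the circle on its underside (its top face is 10 mm higher, 22 mm above the desk). x axis: from the centre square to the flat, out through its middle; z up
- flat_mid (a point): middle of the disc's flat, 33.5 mm along the disc's x and 5 mm above its underside; axes as the disc's. Disc on fixture slides easily (friction about 0.1), fingertips hold it better: fingers pressed on its top with 5 to 10 N drag it round. The contact is stiff (some 20 N per mm): the measured height is not good enough to set the force
- objective_can: black screw can, 43 mm diameter, 61 mm high, standing loose to the left of the fixture; origin under its centre; to be left alone
- dish: closed clear dish, 59 mm diameter, 16 mm high, standing loose to the right of the fixture; origin under its centre; to be left alone
- oil_vial: small brown bottle with black cap, 29 mm diameter, 62 mm high, standing loose behind the bar; origin under its centre; to be left alone
There are look-alikes about, which are no part of the job. Leave any blue or purple look-alike of the disc alone.

How it is judged (in metres and radians):
At the end, for the whole second after the job is handed in: the disc lies flat and still in the fixture, the middle of its flat within 1.5 mm of the bar's face and 10 mm of the bar's middle, the flat parallel to the bar within 2 degrees (0.035 rad), nothing touched by the robot (x of flat_mid in the frame of bar_face between -0.0015 and 0.0015 m and distance between flat_mid and bar_face below 0.01 m and angle between the x axis of disc and the x axis of fixture, either way round below 0.035 rad and angle between disc's own z axis and vertical below 0.03 rad and linear speed of disc below 0.005 m/s).
It fails at once if the disc is pressed with more than 30 N (contact force between any of the fingers, the arm and disc above 30 N).
It fails at once if the disc is lifted out of its nest or tipped up (z of disc in the frame of fixture above 0.018 m or angle between disc's own z axis and vertical above 0.15 rad).
It fails at once if the can, the dish or the bottle is moved by more than 15 mm (distance of any of objective_can, dish, oil_vial from where it was at the start of the episode above 0.015 m).
It also fails if it takes over 64 s, if anything falls off the work surface, if the arm or the gripper's body presses on something with over 40 N, if the wrist force passes 120 N, or if a joint passes its speed limit or range.

## Robot

A 7-joint arm with a two-finger parallel gripper is mounted at the origin on a cart in front of the work surface, level with it; the furniture and walls round the work are solid. World frame = base frame: x ahead of the robot, y to its left, z up, the work surface at z = 0. Lengths are in m, angles in degrees, forces in N, time in s.
With the tool pointing down it reaches from about 0.425 to 0.875 m from the base axis. Payload 4.7 kg.
Tool frame: the origin (TCP) lies midway between the tips of the shut fingers; the grasp point (between the pads) lies 19 mm behind it; z points along the fingers, y is the line along which they close (so a half turn about z gives the same grasp; the last joint's range is limited). The gripper opens to 87 mm and grips with 3 to 60 N. Pads are 19 mm wide; open, the fingers measure 117 mm over their backs; the gripper's body (75 mm by 190 mm) begins 51 mm behind the grasp point.
Start: joints at [-75.396, 18.392, -4.016, 83.108, 1.295, 78.541, -3.26], TCP at [0.155, 0.631, 0.223] pointing down, gripper open.
Joint ranges: [-163.93, 163.93], [-17.29, 119.83], [-79.2, 71.16], [3.27, 140.29], [-89.18, 269.18], [5.43, 117.66], [-154.24, 154.24]. Speed limits (degrees/s): [147.25, 147.25, 180, 180, 180, 180, 180].

## Interface

Orientations are given as [roll, pitch, yaw] about the fixed x, y, z axes, in that order (R = Rz(yaw) Ry(pitch) Rx(roll)).
In Python, from cell import env gives the robot as it stands. The module is installed in compiled form; this text tells all that it offers.
- The arm moves only by the tool send_rows, never from a script. Its argument "series" is a list of rows, each an object with "travel": the shift along the tool's x, y, z in cm, a list of three; "dr": the turn, a rotation vector about the tool's x, y, z in degrees, a list of three; "claw": the finger opening in cm, from 0 to 8.7. In form: [{"travel": [tx, ty, tz], "dr": [wx, wy, wz], "claw": claw}, ...]. A call has 1 to 12 rows; each row is the pose to reach, as a shift and turn from the pose commanded when the call began, along the tool's axes at that moment; what a row does not reach only later rows make up. A row lasts 1/12 s, in which the tool goes at most 41.7 mm and 7.16 degrees, less where a joint would pass 70% of its speed; a pose out of reach is approached as far as the arm can. A call with a gripper value outside its range is refused whole. The fingers move at their own pace and stop on an object; "grip_force" is the grip in N (left out, the last holds). Time passes only in rows, so rows that repeat a pose let the fingers close. It gives the time, the measured TCP pose, the force and the opening at its end, in the units of the state.
- env.get_obs(): the state, without advancing time (a new reading comes with each control period).
- env.read_camera(name): name is "scene" or "top"; returns the picture (480x640x3 uint8, blue, green, red); there is no depth.
- env.calibration(name): a dict with "fx", "fy", "cx", "cy" (pixels), "distortion" ([k1, k2, p1, p2, k3] as OpenCV has them; the pictures are not rectified), "cam_to_world" (4x4, takes a point from camera to world coordinates). Camera axes: x right, y down, z forward; pixel columns grow to the right and rows downward; lengths in m; the calibration is good to about 2 mm. A picture is of the moment at which its call begins. calibration takes no time and is no camera call.
- env.sign_off(): hands the job in, once; it reports no verdict.
The state is a dict: "time_s": time; "qpos": joint angles; "joint_velocities": joint speeds; "effort": joint torques, N m; "tool_pos": TCP position; "tool_rot": TCP orientation; "force": force on the tool from outside, world axes, zero at the start; "wrist_torque": the same for the moment, N m; "grip_width": finger opening in m.
Only numpy, scipy, OpenCV 4.12 (cv2) and the standard library are available. Lean on these libraries where they do the work, as an engineer would, in place of code of your own. Each camera call takes 0.05 s, during which the arm holds its last target. There are 200 camera calls.

## Working session

There is one attempt and no reset: what is moved stays moved. The work goes in short steps, Python scripts to look and compute and a tool call to move; the robot and the scene stay as the last step left them, time stands still between calls to the robot, and variables do not carry over. Pictures are saved under pics/ and viewed, on a budget of 10 in all, crops included, one or two more only if the job needs it, and the job is handed in when it is done.

Besides the shell and the picture viewer there is one more tool, called as name([rows], argument=value, ...), one row to a line, values as JSON. send_rows: Moves the arm, as the interface text tells. Its arguments: {"type":"object","properties":{"series":{"type":"array"},"grip_force":{"type":"number"}},"required":["series"]}

```bash
mkdir -p pics; cat > h.py <<'E'
from cell import env
import numpy as np, cv2
def cam(n):
    c=env.calibration(n); K=np.array([[c['fx'],0,c['cx']],[0,c['fy'],c['cy']],[0,0,1.]]); return K,np.array(c['distortion'],float),np.array(c['cam_to_world'])
def ray(n,uv,z):
    K,d,T=cam(n); p=cv2.undistortPoints(np.array(uv,float).reshape(-1,1,2),K,d).reshape(-1,2)
    v=np.c_[p,np.ones(len(p))]@T[:3,:3].T; o=T[:3,3]; return o+v*((z-o[2])/v[:,2])[:,None]
def proj(n,P):
    K,d,T=cam(n); M=np.linalg.inv(T); return cv2.projectPoints(np.array(P,float).reshape(-1,1,3),cv2.Rodrigues(M[:3,:3])[0],M[:3,3],K,d)[0].reshape(-1,2)
E
python3 - <<'E'
from h import *
for n in('scene','top'):
    cv2.imwrite(f'pics/{n}0.png',env.read_camera(n)); print(cam(n)[2].round(3),cam(n)[0].round(0))
print(env.get_obs())
E
```

```text
[[ 0.453 -0.369  0.812 -0.129]
 [-0.891 -0.184  0.414 -0.336]
 [-0.003 -0.911 -0.412  0.434]
 [ 0.     0.     0.     1.   ]] [[583.   0. 316.]
 [  0. 583. 241.]
 [  0.   0.   1.]]
[[ 0.014 -0.998  0.065  0.548]
 [-1.    -0.014 -0.002  0.049]
 [ 0.003 -0.065 -0.998  0.9  ]
 [ 0.     0.     0.     1.   ]] [[468.   0. 321.]
 [  0. 468. 248.]
 [  0.   0.   1.]]
{'time_s': 0.1, 'qpos': array([-75.39458431,  18.43673664,  -4.01650699,  83.16802756,
         1.29705337,  78.53881769,  -3.25874683]), 'joint_velocities': array([-0.02505303, -0.16249275, -0.05146329, -0.2130939 , -0.03543153,
        0.06675418,  0.00897169]), 'effort': array([-6.92897938e-04, -4.92574453e+01, -4.06070324e-01, -3.13395846e+01,
       -6.42010057e-02,  3.94835311e-02,  5.81105928e-05]), 'tool_pos': array([0.15495396, 0.63076193, 0.22154819]), 'tool_rot': array([-1.79901766e+02,  7.02222607e-03,  1.66206776e+02]), 'force': array([ 0.19570104, -0.22718999,  0.04207655]), 'wrist_torque': array([0.0161164 , 0.01347452, 0.07621449]), 'grip_width': 0.08671560161501338}
```

View pics/top0.png

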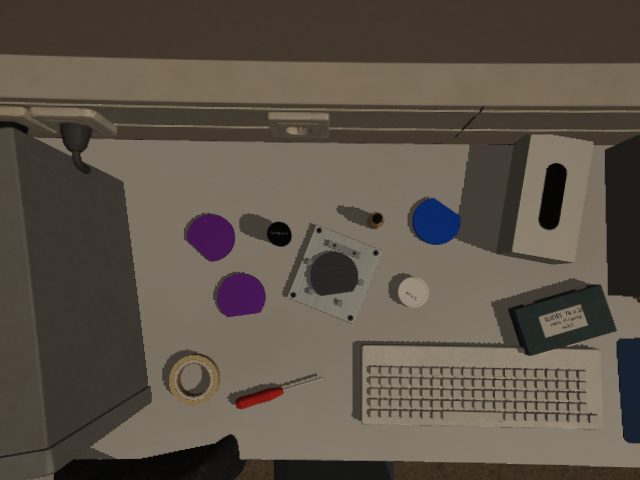

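View pics/scene0.png

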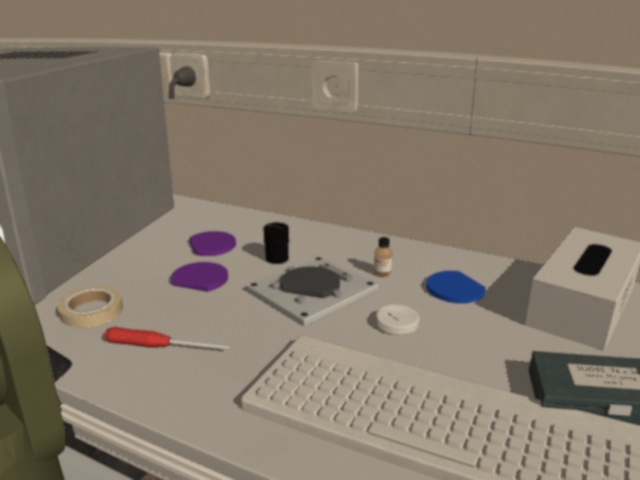

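The top view shows the steel disc in the fixture at about (334,272). The purple discs at (211,237) and (241,295) and the blue one at (436,221) are look-alikes, since they lie outside the fixture. The bar is near (345,246), and I'll enlarge the fixture to confirm.

```bash
python3 - <<'E'
from h import *
i=cv2.imread('pics/top0.png')[215:335,270:400]
i=cv2.resize(i,None,fx=6,fy=5,interpolation=cv2.INTER_CUBIC)if 0 else cv2.resize(i,None,fx=5,fy=5,interpolation=cv2.INTER_CUBIC)
cv2.imwrite('pics/c0.png',cv2.convertScaleAbs(i,alpha=1.5))
E
```

```text
(no output)
```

View pics/c0.png

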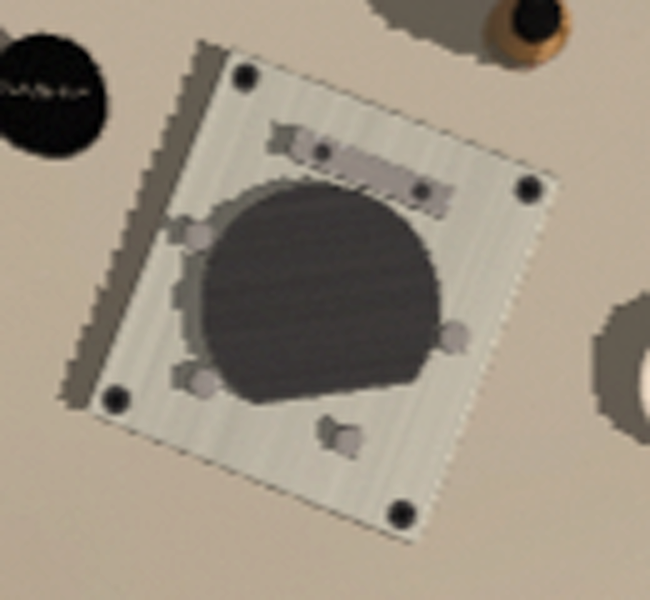

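The crop shows the plate corners at (232,50), (557,178), (415,543) and (92,407), with the bar at the upper right. The disc's flat runs from (255,403) to (415,381), facing the bottom, away from the bar.

```bash
python3 - <<'E'
from h import *
f=lambda a:np.array(a,float)/5+[270,215]-0.4
c=ray('top',f([(232,50),(557,178),(415,543),(92,407)]),.012)[:,:2]
# fixture coords: left=+y
m=np.array([(65,68),(65,-68),(-85,-68),(-85,68)])/1000.
a=m-m.mean(0);b=c-c.mean(0)
th=np.arctan2((a[:,0]*b[:,1]-a[:,1]*b[:,0]).sum(),(a*b).sum());R=np.array([[np.cos(th),-np.sin(th)],[np.sin(th),np.cos(th)]])
o=c.mean(0)-R@m.mean(0);print('fix',o,np.degrees(th),'res',(c-(m@R.T+o))*1000)
p=ray('top',f([(203,300),(441,300),(322,183),(255,403),(415,381),(230,222),(420,230)]),.022)[:,:2]
r=p[[0,1,2,5,6]];A=np.c_[2*r,np.ones(5)];s=np.linalg.lstsq(A,(r**2).sum(1),rcond=None)[0];cc=s[:2];print('disc',cc,'rad',np.sqrt(s[2]+cc@cc),'infix',(cc-o)@R)
q=p[3:5];t=q[1]-q[0];n=np.array([t[1],-t[0]])/np.hypot(*t);n*=np.sign(n@(q[0]-cc));print('flat len',np.hypot(*t),'dist',n@(q[0]-cc),'ang',np.degrees(np.arctan2(n[1],n[0])))
for nm,uv,z in(('can',(50,95),.061),('vial',(536,17),.062)):print(nm,ray('top',f([uv]),z)[0])
print('dish',ray('top',[(413,291)],.016)[0])
pts=[(0,0,.012),(.0335,0,.02),(-.0575,.029,.02),(-.0575,-.029,.02)]
w=[np.r_[R@np.array(x[:2])+o,x[2]] for x in pts];print(proj('scene',w))
E
```

```text
fix [0.56832325 0.01727111] -20.96352635127293 res [[-2.10733959 -0.41266148]
 [-0.63572675  2.28970685]
 [ 1.11160933  1.33044987]
 [ 1.63145701 -3.20749524]]
disc [0.55619062 0.02188099] rad 0.0448014379770951 infix [-1.29788444e-02 -3.59868579e-05]
flat len 0.06037923865588223 dist 0.03447599482134512 ang -171.3959938801569
can [0.62832885 0.12191152 0.061     ]
vial [ 0.65895073 -0.0527621   0.062     ]
dish [ 0.52780962 -0.12715045  0.016     ]
[[317.56074043 282.06775426]
 [333.5455656  270.58504015]
 [275.9019788  282.85403116]
 [301.34106071 297.23366271]]
```

```bash
python3 - <<'E'
from h import *
print('top base',ray('top',[(125,182),(150,388),(90,448),(50,462)],0).round(3))
b=ray('scene',[(175,197),(42,298)],0);print('scene base',b.round(3))
for z in(.2,.25,.3,.35,.4):print(z,proj('scene',[[*b[0,:2],z],[*b[1,:2],z]]).round(0).tolist())
for z in(.1,.15,.2,.25,.3):print(z,ray('scene',[(5,85)],z).round(3),ray('top',[(15,130),(50,455)],z).round(3).tolist())
print(proj('top',[[.155,.631,.22]]),proj('scene',[[.155,.631,.22],[.155,.631,.35]]))
E
```

```text
top base [[0.73  0.427 0.   ]
 [0.34  0.364 0.   ]
 [0.232 0.468 0.   ]
 [0.207 0.538 0.   ]]
scene base [[0.797 0.483 0.   ]
 [0.351 0.379 0.   ]]
0.2 [[166.0, 106.0], [15.0, 173.0]]
0.25 [[164.0, 82.0], [8.0, 138.0]]
0.3 [[161.0, 57.0], [1.0, 101.0]]
0.35 [[159.0, 31.0], [-6.0, 63.0]]
0.4 [[157.0, 5.0], [-12.0, 24.0]]
0.1 [[1.3   1.747 0.1  ]] [[0.795, 0.572, 0.1], [0.256, 0.484, 0.1]]
0.15 [[1.086 1.435 0.15 ]] [[0.78, 0.539, 0.15], [0.274, 0.457, 0.15]]
0.2 [[0.872 1.124 0.2  ]] [[0.764, 0.507, 0.2], [0.293, 0.43, 0.2]]
0.25 [[0.658 0.812 0.25 ]] [[0.749, 0.474, 0.25], [0.311, 0.403, 0.25]]
0.3 [[0.445 0.501 0.3  ]] [[0.733, 0.441, 0.3], [0.329, 0.375, 0.3]]
[[-123.40803965  571.05360777]] [[-203.22688158  178.70048664]
 [-225.66514429   88.50404777]]
```

The box on the left is about 0.32 m tall, so I'll lift above it before crossing.

send_rows([
  {"travel": [0, 0, -4], "dr": [0, 0, 0], "claw": 3.5},
  {"travel": [0, 0, -8], "dr": [0, 0, 0], "claw": 3.5},
  {"travel": [0, 0, -12], "dr": [0, 0, 0], "claw": 3.5},
  {"travel": [0, 0, -15], "dr": [0, 0, 0], "claw": 3.5},
  {"travel": [0, 0, -16], "dr": [0, 0, 0], "claw": 3.5},
  {"travel": [0, 0, -16], "dr": [0, 0, 0], "claw": 3.5},
], grip_force=20)

```text
time_s: 0.6
tool_pos: [0.1552, 0.6322, 0.3859]
tool_rot: [179.7, -0.0, 166.2]
force: [0.5, -0.3, -0.7]
grip_width: 0.0553
```

send_rows([
  {"travel": [-2.2, -2.1, 0], "dr": [0, 0, 6], "claw": 3.5},
  {"travel": [-4.5, -4.1, 0], "dr": [0, 0, 12], "claw": 3.5},
  {"travel": [-6.7, -6.2, 0], "dr": [0, 0, 18], "claw": 3.5},
  {"travel": [-8.9, -8.3, 0], "dr": [0, 0, 24], "claw": 3.5},
  {"travel": [-11.1, -10.4, 0], "dr": [0, 0, 30], "claw": 3.5},
  {"travel": [-13.4, -12.4, 0], "dr": [0, 0, 36], "claw": 3.5},
  {"travel": [-15.6, -14.5, 0], "dr": [0, 0, 42], "claw": 3.5},
  {"travel": [-17.8, -16.6, 0], "dr": [0, 0, 48], "claw": 3.5},
  {"travel": [-20.1, -18.6, 0], "dr": [0, 0, 54], "claw": 3.5},
  {"travel": [-22.3, -20.7, 0], "dr": [0, 0, 60], "claw": 3.5},
  {"travel": [-24.5, -22.8, 0], "dr": [0, 0, 66], "claw": 3.5},
  {"travel": [-26.7, -24.8, 0], "dr": [0, 0, 72], "claw": 3.5},
])

```text
time_s: 1.6
tool_pos: [0.3552, 0.3246, 0.3799]
tool_rot: [-179.8, 0.2, 93.9]
force: [0.5, 0.8, 0.3]
grip_width: 0.0351
```

```bash
cat > d.py <<'E'
import sys
from h import *
from scipy.spatial.transform import Rotation as Ro
o=env.get_obs();R=Ro.from_euler('xyz',o['tool_rot'],degrees=True)
t=np.array([float(v) for v in sys.argv[1:4]])
print('t',round(o['time_s'],2),'pos',o['tool_pos'].round(4),'rot',o['tool_rot'].round(2),'q7',o['qpos'][6].round(1),'F',o['force'].round(1),'tool cm',(R.inv().apply(t-o['tool_pos'])*100).round(2),'dyaw tool z',round(o['tool_rot'][2]-float(sys.argv[4]),2))
E
python3 d.py .556 .022 .386 8.6
```

```text
t 1.6 pos [0.3552 0.3246 0.3799] rot [-1.7984e+02  1.6000e-01  9.3900e+01] q7 -42.6 F [0.5 0.8 0.3] tool cm [-31.56  17.97  -0.58] dyaw tool z 85.3
```

send_rows([
  {"travel": [-2.6, 1.5, 0], "dr": [0, 0, 7], "claw": 3.5},
  {"travel": [-5.3, 3.0, 0], "dr": [0, 0, 14], "claw": 3.5},
  {"travel": [-7.9, 4.5, 0], "dr": [0, 0, 21], "claw": 3.5},
  {"travel": [-10.5, 6.0, 0], "dr": [0, 0, 28], "claw": 3.5},
  {"travel": [-13.2, 7.5, 0], "dr": [0, 0, 35], "claw": 3.5},
  {"travel": [-15.8, 9.0, 0], "dr": [0, 0, 42], "claw": 3.5},
  {"travel": [-18.4, 10.5, 2], "dr": [0, 0, 49], "claw": 3.5},
  {"travel": [-21.0, 12.0, 5], "dr": [0, 0, 56], "claw": 3.5},
  {"travel": [-23.7, 13.5, 8], "dr": [0, 0, 63], "claw": 3.5},
  {"travel": [-26.3, 15.0, 11], "dr": [0, 0, 70], "claw": 3.5},
  {"travel": [-29, 16.5, 14], "dr": [0, 0, 77], "claw": 3.5},
  {"travel": [-31.6, 18, 17], "dr": [0, 0, 84], "claw": 3.5},
])

```text
time_s: 2.6
tool_pos: [0.5547, 0.0261, 0.2124]
tool_rot: [-180.0, 0.2, 9.8]
force: [1.3, -0.3, 0.3]
grip_width: 0.0344
```

```bash
python3 d.py .556 .022 .06 8.6
```

```text
t 2.6 pos [0.5547 0.0261 0.2124] rot [-179.99    0.18    9.83] q7 -81.6 F [ 1.3 -0.3  0.3] tool cm [ 0.11  0.43 15.24] dyaw tool z 1.23
```

send_rows([
  {"travel": [0, 0.1, 4], "dr": [0, 0, 0], "claw": 3.5},
  {"travel": [0, 0.1, 8], "dr": [0, 0, 0], "claw": 3.5},
  {"travel": [0, 0.1, 11.5], "dr": [0, 0, 0], "claw": 3.5},
  {"travel": [0, 0.1, 14], "dr": [0, 0, 0], "claw": 3.5},
  {"travel": [0, 0.1, 15.5], "dr": [0, 0, 0], "claw": 3.5},
  {"travel": [0, 0.1, 16.5], "dr": [0, 0, 0], "claw": 3.5},
  {"travel": [0, 0.1, 16.5], "dr": [0, 0, 0], "claw": 3.5},
  {"travel": [0, 0.1, 16.5], "dr": [0, 0, 0], "claw": 3.5},
])

```text
time_s: 3.27
tool_pos: [0.5551, 0.0265, 0.0503]
tool_rot: [180.0, 0.1, 10.2]
force: [0.2, 0.1, 0.4]
grip_width: 0.0348
```

```bash
python3 d.py .556 .022 .025 8.6; python3 - <<'E'
from h import *
i=env.read_camera('scene'); i=i[180:330,230:410]
cv2.imwrite('pics/s1.png',cv2.convertScaleAbs(cv2.resize(i,None,fx=4,fy=4,interpolation=cv2.INTER_CUBIC),alpha=1.6))
E
```

```text
t 3.27 pos [0.5551 0.0265 0.0503] rot [1.7999e+02 1.1000e-01 1.0180e+01] q7 -76.1 F [0.2 0.1 0.4] tool cm [0.01 0.46 2.53] dyaw tool z 1.58
```

View pics/s1.png

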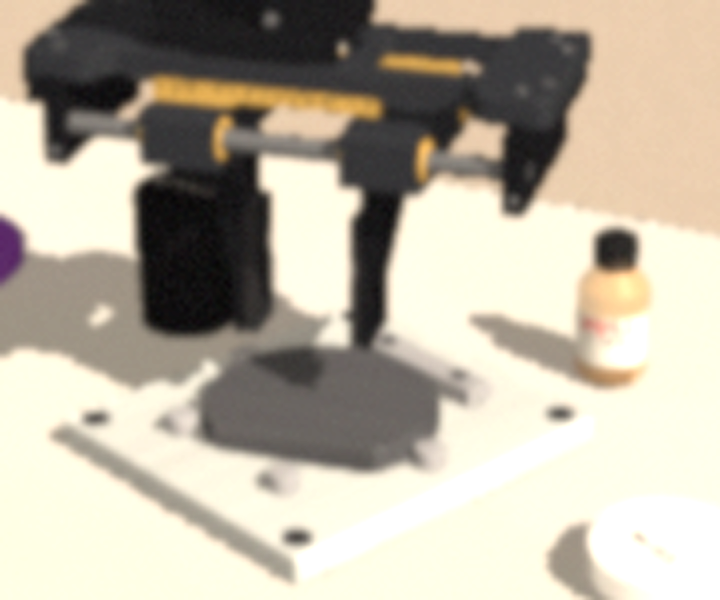

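The fingertips hang about 28 mm above the disc, at crop (250,325) and (365,340). The flat faces the near right pin, as computed.

send_rows([
  {"travel": [0, 0.45, 0.8], "dr": [0, 0, 1.6], "claw": 3.5},
  {"travel": [0, 0.45, 1.6], "dr": [0, 0, 1.6], "claw": 3.5},
  {"travel": [0, 0.45, 2.1], "dr": [0, 0, 1.6], "claw": 3.5},
  {"travel": [0, 0.45, 2.3], "dr": [0, 0, 1.6], "claw": 3.5},
  {"travel": [0, 0.45, 2.3], "dr": [0, 0, 1.6], "claw": 3.5},
  {"travel": [0, 0.45, 2.3], "dr": [0, 0, 1.6], "claw": 3.5},
])

```text
time_s: 3.82
tool_pos: [0.5568, 0.0224, 0.0281]
tool_rot: [-180.0, 0.0, 8.6]
force: [0.2, 1.1, -0.8]
grip_width: 0.0352
```

send_rows([
  {"travel": [0, 0, 0.2], "dr": [0, 0, 0], "claw": 3.5},
  {"travel": [0, 0, 0.4], "dr": [0, 0, 0], "claw": 3.5},
  {"travel": [0, 0, 0.4], "dr": [0, 0, 0], "claw": 3.5},
])

```text
time_s: 4.07
tool_pos: [0.5567, 0.0225, 0.0239]
tool_rot: [-180.0, 0.0, 8.6]
force: [-0.2, -0.4, 0.1]
grip_width: 0.035
```

send_rows([
  {"travel": [0, 0, 0.05], "dr": [0, 0, 0], "claw": 3.5},
  {"travel": [0, 0, 0.1], "dr": [0, 0, 0], "claw": 3.5},
  {"travel": [0, 0, 0.1], "dr": [0, 0, 0], "claw": 3.5},
])

```text
time_s: 4.32
tool_pos: [0.5568, 0.0224, 0.0231]
tool_rot: [-180.0, -0.0, 8.6]
force: [0.7, 0.2, -0.4]
grip_width: 0.0348
```

send_rows([
  {"travel": [0, 0, 0.03], "dr": [0, 0, 0], "claw": 3.5},
  {"travel": [0, 0, 0.05], "dr": [0, 0, 0], "claw": 3.5},
  {"travel": [0, 0, 0.05], "dr": [0, 0, 0], "claw": 3.5},
])

```text
time_s: 4.57
tool_pos: [0.5569, 0.0224, 0.0227]
tool_rot: [-180.0, -0.0, 8.6]
force: [0.1, -0.1, 0.1]
grip_width: 0.035
```

send_rows([
  {"travel": [0, 0, 0.03], "dr": [0, 0, 0], "claw": 3.5},
  {"travel": [0, 0, 0.05], "dr": [0, 0, 0], "claw": 3.5},
  {"travel": [0, 0, 0.05], "dr": [0, 0, 0], "claw": 3.5},
])

```text
time_s: 4.82
tool_pos: [0.5572, 0.0224, 0.0225]
tool_rot: [-180.0, -0.0, 8.6]
force: [-0.5, -0.0, 2.7]
grip_width: 0.035
```

send_rows([
  {"travel": [0, 0, 0.03], "dr": [0, 0, 0], "claw": 3.5},
  {"travel": [0, 0, 0.03], "dr": [0, 0, 0], "claw": 3.5},
  {"travel": [0, 0, 0.03], "dr": [0, 0, 0], "claw": 3.5},
])

```text
time_s: 5.07
tool_pos: [0.5575, 0.0224, 0.0225]
tool_rot: [-180.0, -0.1, 8.6]
force: [-0.5, -0.4, 5.4]
grip_width: 0.035
```

send_rows([
  {"travel": [0, 0, 0.03], "dr": [0, 0, 0], "claw": 3.5},
  {"travel": [0, 0, 0.03], "dr": [0, 0, -3], "claw": 3.5},
  {"travel": [0, 0, 0.03], "dr": [0, 0, -6], "claw": 3.5},
  {"travel": [0, 0, 0.03], "dr": [0, 0, -9], "claw": 3.5},
  {"travel": [0, 0, 0.03], "dr": [0, 0, -12], "claw": 3.5},
  {"travel": [0, 0, 0.03], "dr": [0, 0, -15], "claw": 3.5},
  {"travel": [0, 0, 0.03], "dr": [0, 0, -15], "claw": 3.5},
])

```text
time_s: 5.65
tool_pos: [0.5579, 0.0225, 0.0225]
tool_rot: [180.0, -0.1, 23.7]
force: [1.0, -0.2, 5.5]
grip_width: 0.035
```

send_rows([
  {"travel": [0, 0, 0.02], "dr": [0, 0, -3], "claw": 3.5},
  {"travel": [0, 0, 0.02], "dr": [0, 0, -6], "claw": 3.5},
  {"travel": [0, 0, 0.02], "dr": [0, 0, -9], "claw": 3.5},
  {"travel": [0, 0, 0.02], "dr": [0, 0, -12], "claw": 3.5},
  {"travel": [0, 0, 0.02], "dr": [0, 0, -15], "claw": 3.5},
  {"travel": [0, 0, 0.02], "dr": [0, 0, -18], "claw": 3.5},
  {"travel": [0, 0, 0.02], "dr": [0, 0, -21], "claw": 3.5},
  {"travel": [0, 0, 0.02], "dr": [0, 0, -24], "claw": 3.5},
  {"travel": [0, 0, 0.02], "dr": [0, 0, -27], "claw": 3.5},
  {"travel": [0, 0, 0.02], "dr": [0, 0, -30], "claw": 3.5},
  {"travel": [0, 0, 0.02], "dr": [0, 0, -30], "claw": 3.5},
])

```text
time_s: 6.57
tool_pos: [0.558, 0.0225, 0.0224]
tool_rot: [179.9, -0.1, 53.7]
force: [-0.4, 0.2, 5.7]
grip_width: 0.0349
```

```bash
python3 - <<'E'
from h import *
i=env.read_camera('scene')[230:330,230:390]; 
cv2.imwrite('pics/s2.png',cv2.convertScaleAbs(cv2.resize(i,None,fx=5,fy=5,interpolation=cv2.INTER_CUBIC),alpha=1.8))
E
```

```text
(no output)
```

View pics/s2.png

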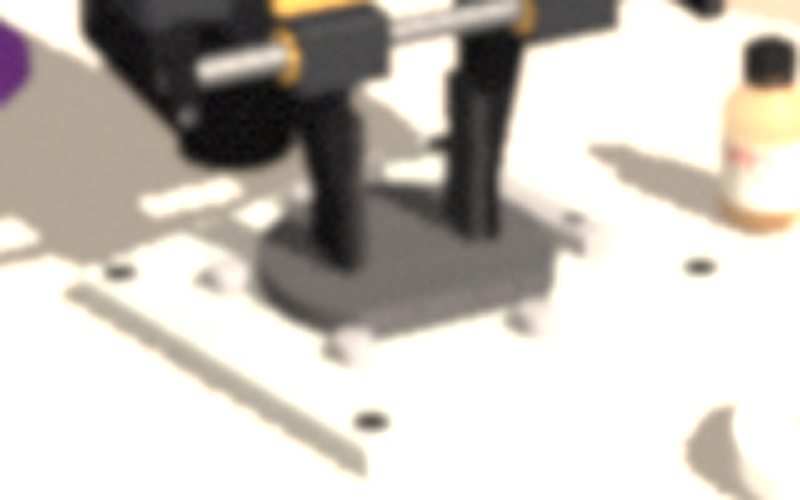

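The disc follows the fingers. Its flat, from (375,330) to (550,290), now lies between the near right pin and the right side pin. I'll continue turning.

send_rows([
  {"travel": [0, 0, 0.02], "dr": [0, 0, -3], "claw": 3.5},
  {"travel": [0, 0, 0.02], "dr": [0, 0, -6], "claw": 3.5},
  {"travel": [0, 0, 0.02], "dr": [0, 0, -9], "claw": 3.5},
  {"travel": [0, 0, 0.02], "dr": [0, 0, -12], "claw": 3.5},
  {"travel": [0, 0, 0.02], "dr": [0, 0, -15], "claw": 3.5},
  {"travel": [0, 0, 0.02], "dr": [0, 0, -18], "claw": 3.5},
  {"travel": [0, 0, 0.02], "dr": [0, 0, -21], "claw": 3.5},
  {"travel": [0, 0, 0.02], "dr": [0, 0, -24], "claw": 3.5},
  {"travel": [0, 0, 0.02], "dr": [0, 0, -27], "claw": 3.5},
  {"travel": [0, 0, 0.02], "dr": [0, 0, -30], "claw": 3.5},
  {"travel": [0, 0, 0.02], "dr": [0, 0, -30], "claw": 3.5},
])

```text
time_s: 7.53
tool_pos: [0.558, 0.0226, 0.0224]
tool_rot: [179.9, -0.1, 83.7]
force: [-1.9, 0.5, 7.9]
grip_width: 0.0348
```

send_rows([
  {"travel": [0, 0, 0.01], "dr": [0, 0, -3], "claw": 3.5},
  {"travel": [0, 0, 0.01], "dr": [0, 0, -6], "claw": 3.5},
  {"travel": [0, 0, 0.01], "dr": [0, 0, -9], "claw": 3.5},
  {"travel": [0, 0, 0.01], "dr": [0, 0, -12], "claw": 3.5},
  {"travel": [0, 0, 0.01], "dr": [0, 0, -15], "claw": 3.5},
  {"travel": [0, 0, 0.01], "dr": [0, 0, -18], "claw": 3.5},
  {"travel": [0, 0, 0.01], "dr": [0, 0, -21], "claw": 3.5},
  {"travel": [0, 0, 0.01], "dr": [0, 0, -24], "claw": 3.5},
  {"travel": [0, 0, 0.01], "dr": [0, 0, -27], "claw": 3.5},
  {"travel": [0, 0, 0.01], "dr": [0, 0, -30], "claw": 3.5},
  {"travel": [0, 0, 0.01], "dr": [0, 0, -30], "claw": 3.5},
])

```text
time_s: 8.45
tool_pos: [0.5575, 0.0228, 0.0224]
tool_rot: [179.9, -0.0, 113.7]
force: [-2.3, 1.3, 9.2]
grip_width: 0.0348
```

```bash
python3 - <<'E'
from h import *
i=env.read_camera('scene')[230:330,230:390]; 
cv2.imwrite('pics/s3.png',cv2.convertScaleAbs(cv2.resize(i,None,fx=5,fy=5,interpolation=cv2.INTER_CUBIC),alpha=1.8))
E
```

```text
(no output)
```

View pics/s3.png

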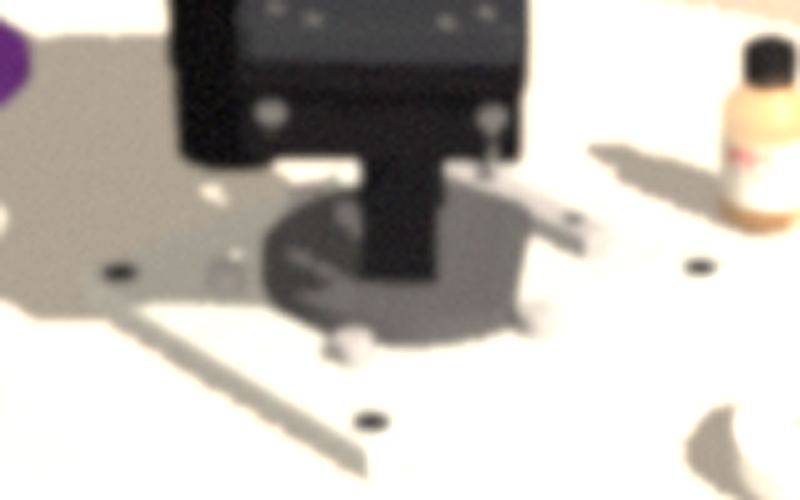

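```bash
python3 - <<'E'
from h import *
q=ray('scene',np.array([(535,217),(516,302)])/5+[230,230],.022)[:,:2];t=q[1]-q[0];print(q,np.hypot(*t),np.degrees(np.arctan2(-t[0],t[1]))%360-180, np.degrees(np.arctan2(t[1],t[0]))+90)
E
```

```text
[[ 0.58995902 -0.00510697]
 [ 0.53931768 -0.0227213 ]] 0.05361725173809832 -70.82104641059898 -70.821046410599
```

send_rows([
  {"travel": [0, 0, 0], "dr": [0, 0, -3], "claw": 3.5},
  {"travel": [0, 0, 0], "dr": [0, 0, -6], "claw": 3.5},
  {"travel": [0, 0, 0], "dr": [0, 0, -9], "claw": 3.5},
  {"travel": [0, 0, 0], "dr": [0, 0, -12], "claw": 3.5},
  {"travel": [0, 0, 0], "dr": [0, 0, -15], "claw": 3.5},
  {"travel": [0, 0, 0], "dr": [0, 0, -18], "claw": 3.5},
  {"travel": [0, 0, 0], "dr": [0, 0, -21], "claw": 3.5},
  {"travel": [0, 0, 0], "dr": [0, 0, -24], "claw": 3.5},
  {"travel": [0, 0, 0], "dr": [0, 0, -27], "claw": 3.5},
  {"travel": [0, 0, 0], "dr": [0, 0, -30], "claw": 3.5},
  {"travel": [0, 0, 0], "dr": [0, 0, -30], "claw": 3.5},
])

```text
time_s: 9.42
tool_pos: [0.5584, 0.0226, 0.0224]
tool_rot: [179.9, 0.1, 143.7]
force: [0.1, 1.0, 7.3]
grip_width: 0.035
```

```bash
python3 - <<'E'
from h import *
for n,y,x,k in(('scene',(230,330),(230,390),5),('top',(215,335),(270,400),5)):
    i=env.read_camera(n)[y[0]:y[1],x[0]:x[1]]; cv2.imwrite(f'pics/{n}4.png',cv2.convertScaleAbs(cv2.resize(i,None,fx=k,fy=k,interpolation=cv2.INTER_CUBIC),alpha=1.8))
E
```

```text
(no output)
```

View pics/scene4.png

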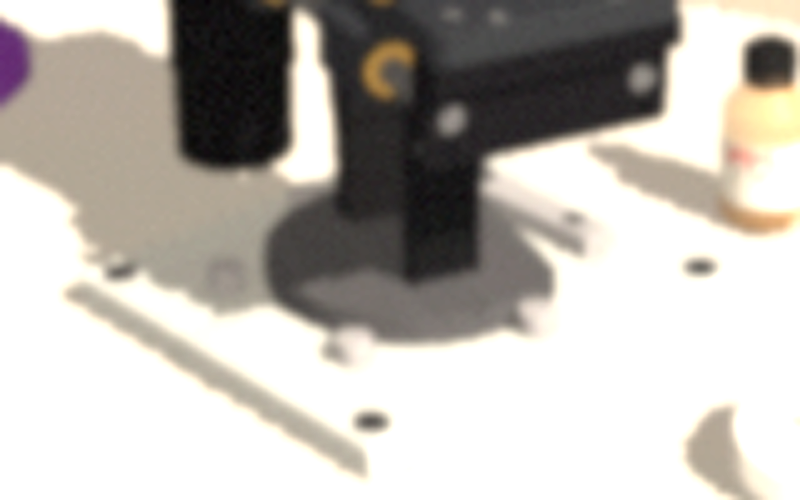

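The flat is now near the bar, with its right end at about (548,262), and roughly 15–20° remain. I'll turn the rest and then slide along the tool's −x, which is the fixture's +x.

send_rows([
  {"travel": [0, 0, 0], "dr": [0, 0, -3], "claw": 3.5},
  {"travel": [0, 0, 0], "dr": [0, 0, -6], "claw": 3.5},
  {"travel": [0, 0, 0], "dr": [0, 0, -9], "claw": 3.5},
  {"travel": [0, 0, 0], "dr": [0, 0, -12], "claw": 3.5},
  {"travel": [0, 0, 0], "dr": [0, 0, -15], "claw": 3.5},
  {"travel": [0, 0, 0], "dr": [0, 0, -15.5], "claw": 3.5},
  {"travel": [0, 0, 0], "dr": [0, 0, -15.5], "claw": 3.5},
])

```text
time_s: 10.1
tool_pos: [0.5584, 0.0224, 0.0224]
tool_rot: [179.9, 0.2, 159.1]
force: [0.3, -0.4, 8.0]
grip_width: 0.0349
```

send_rows([
  {"travel": [-0.1, 0, 0], "dr": [0, 0, 0], "claw": 3.5},
  {"travel": [-0.2, 0, 0], "dr": [0, 0, 0], "claw": 3.5},
  {"travel": [-0.3, 0, 0], "dr": [0, 0, 0], "claw": 3.5},
  {"travel": [-0.4, 0, 0], "dr": [0, 0, 0], "claw": 3.5},
  {"travel": [-0.5, 0, 0], "dr": [0, 0, 0], "claw": 3.5},
  {"travel": [-0.6, 0, 0], "dr": [0, 0, 0], "claw": 3.5},
  {"travel": [-0.7, 0, 0], "dr": [0, 0, 0], "claw": 3.5},
  {"travel": [-0.7, 0, 0], "dr": [0, 0, 0], "claw": 3.5},
])

```text
time_s: 10.77
tool_pos: [0.5648, 0.02, 0.0224]
tool_rot: [179.9, 0.1, 159.1]
force: [-0.9, -0.8, 8.0]
grip_width: 0.0353
```

send_rows([
  {"travel": [-0.1, 0, 0], "dr": [0, 0, 0], "claw": 3.5},
  {"travel": [-0.2, 0, 0], "dr": [0, 0, 0], "claw": 3.5},
  {"travel": [-0.3, 0, 0], "dr": [0, 0, 0], "claw": 3.5},
  {"travel": [-0.4, 0, 0], "dr": [0, 0, 0], "claw": 3.5},
  {"travel": [-0.5, 0, 0], "dr": [0, 0, 0], "claw": 3.5},
  {"travel": [-0.5, 0, 0], "dr": [0, 0, 0], "claw": 3.5},
])

```text
time_s: 11.27
tool_pos: [0.5691, 0.0184, 0.0225]
tool_rot: [179.9, 0.1, 159.1]
force: [-1.2, 0.5, 8.5]
grip_width: 0.0347
```

send_rows([
  {"travel": [-0.1, 0, 0], "dr": [0, 0, 0], "claw": 3.5},
  {"travel": [-0.2, 0, 0], "dr": [0, 0, 0], "claw": 3.5},
  {"travel": [-0.3, 0, 0], "dr": [0, 0, 0], "claw": 3.5},
  {"travel": [-0.3, 0, 0], "dr": [0, 0, 0], "claw": 3.5},
])

```text
time_s: 11.6
tool_pos: [0.5716, 0.0175, 0.0224]
tool_rot: [179.9, 0.0, 159.1]
force: [-2.0, 0.8, 10.0]
grip_width: 0.0352
```

```bash
python3 - <<'E'
from h import *
i=env.read_camera('scene')[230:330,230:390]; cv2.imwrite('pics/s5.png',cv2.convertScaleAbs(cv2.resize(i,None,fx=5,fy=5,interpolation=cv2.INTER_CUBIC),alpha=1.4))
E
```

```text
(no output)
```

View pics/s5.png

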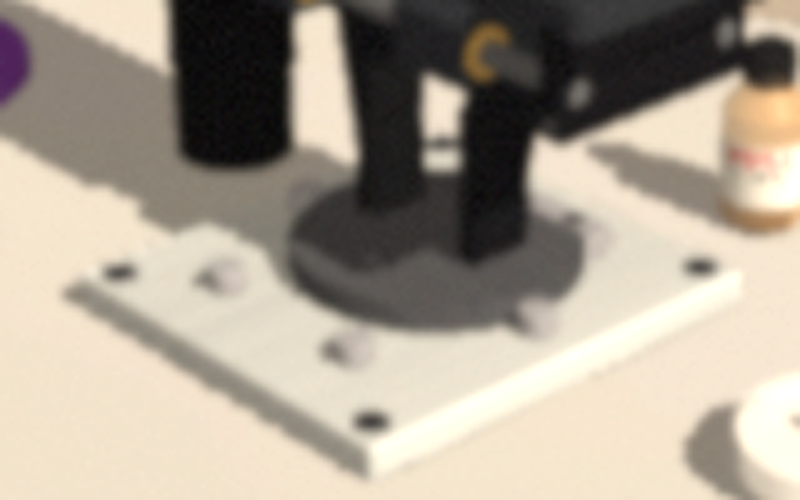

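The disc is well forward, with its rim clear of the near pins at (345,345) and (225,275). I'll push on until the side force plateaus, which means the disc has stopped and the fingers are slipping.

send_rows([
  {"travel": [-0.1, 0, 0], "dr": [0, 0, 0], "claw": 3.5},
  {"travel": [-0.2, 0, 0], "dr": [0, 0, 0], "claw": 3.5},
  {"travel": [-0.2, 0, 0], "dr": [0, 0, 0], "claw": 3.5},
])

```text
time_s: 11.9
tool_pos: [0.5734, 0.0168, 0.0224]
tool_rot: [179.9, 0.1, 159.1]
force: [-1.2, 1.3, 9.9]
grip_width: 0.0346
```

send_rows([
  {"travel": [-0.1, 0, 0], "dr": [0, 0, 0], "claw": 3.5},
  {"travel": [-0.2, 0, 0], "dr": [0, 0, 0], "claw": 3.5},
  {"travel": [-0.2, 0, 0], "dr": [0, 0, 0], "claw": 3.5},
])

```text
time_s: 12.15
tool_pos: [0.5753, 0.0161, 0.0224]
tool_rot: [179.9, 0.0, 159.1]
force: [-2.3, 0.5, 10.3]
grip_width: 0.0349
```

send_rows([
  {"travel": [0, 0, -0.5], "dr": [0, 0, 0], "claw": 3.5},
  {"travel": [0, 0, -2], "dr": [0, 0, 0], "claw": 3.5},
  {"travel": [0, 0, -5], "dr": [0, 0, 0], "claw": 3.5},
  {"travel": [0, 0, -9], "dr": [0, 0, 0], "claw": 3.5},
  {"travel": [0, 0, -13], "dr": [0, 0, 0], "claw": 3.5},
  {"travel": [1.3, 3.4, -15], "dr": [0, 0, 0], "claw": 3.5},
  {"travel": [2.6, 6.8, -15], "dr": [0, 0, 0], "claw": 3.5},
  {"travel": [3.9, 10.2, -15], "dr": [0, 0, 0], "claw": 3.5},
  {"travel": [5.2, 13.6, -15], "dr": [0, 0, 0], "claw": 3.5},
  {"travel": [6.4, 16.8, -15], "dr": [0, 0, 0], "claw": 3.5},
  {"travel": [6.4, 16.8, -15], "dr": [0, 0, 0], "claw": 3.5},
])

```text
time_s: 13.07
tool_pos: [0.5723, 0.2056, 0.1705]
tool_rot: [179.7, -0.2, 159.8]
force: [-1.3, 0.8, 0.5]
grip_width: 0.0352
```

```bash
python3 - <<'E'
from h import *
i=env.read_camera('top');cv2.imwrite('pics/t6raw.png',i)
i=i[225:325,280:385]; cv2.imwrite('pics/t6.png',cv2.convertScaleAbs(cv2.resize(i,None,fx=6,fy=6,interpolation=cv2.INTER_CUBIC),alpha=1.5))
E
```

```text
(no output)
```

View pics/t6.png

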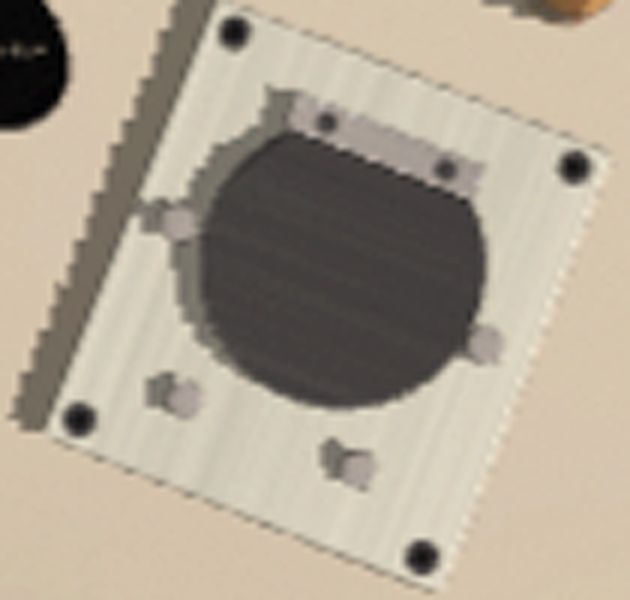

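The flat, from (292,132) to (472,198), lies along the bar with no bright gap showing. I'll check the angle and distance numerically.

```bash
python3 - <<'E'
from h import *
from scipy.ndimage import map_coordinates as mc
g=cv2.imread('pics/t6raw.png',0).astype(float)
# sample profiles along fixture +x, at many y, using the estimated fixture frame
o=np.array([.5683,.0173]);th=np.radians(-20.96);ex=np.array([np.cos(th),np.sin(th)]);ey=np.array([-ex[1],ex[0]])
xs=np.arange(.026,.056,.00025);F=[];B=[]
for y in np.arange(-.024,.0245,.003):
    P=np.c_[o+xs[:,None]*ex+y*ey,np.full(len(xs),.021)]
    uv=proj('top',P);v=mc(g,[uv[:,1],uv[:,0]],order=1)
    s=xs<.042
    d=np.gradient(v); k=np.argmax(np.where(s,d,0)); w=slice(max(k-6,0),k+7); F.append((y,(xs[w]*np.clip(d[w],0,None)).sum()/np.clip(d[w],0,None).sum()))
    if abs(y)<.001: print(v[::4].round(0).tolist())
    k=np.argmax(np.where(xs>.042,d,0)); B.append((y,xs[k]))
for n,L in(('flat',F),('barback',B)):
    L=np.array(L);p=np.polyfit(*L.T,1);r=L[:,1]-np.polyval(p,L[:,0]);m=abs(r)<2*r.std()+1e-9;p=np.polyfit(*L[m].T,1);print(n,'deg',np.degrees(np.arctan(p[0])).round(2),'x0 mm',(p[1]*1e3).round(2),'res',(r.std()*1e3).round(2))
from scipy.optimize import least_squares
C=[]
for a in np.radians(np.arange(60,301,10)):
    rr=np.arange(.036,.054,.00025);d=np.cos(a)*ex+np.sin(a)*ey;uv=proj('top',np.c_[o+rr[:,None]*d,np.full(len(rr),.022)]);v=mc(g,[uv[:,1],uv[:,0]],order=1);k=np.argmax(np.gradient(v));C.append(rr[k]*np.array([np.cos(a),np.sin(a)]))
C=np.array(C);s=least_squares(lambda p:np.hypot(*(C-p[:2]).T)-p[2],[0,0,.045],loss='soft_l1',f_scale=.0005).x;print('disc centre in fixture mm',s*1e3)
E
```

```text
[42.0, 43.0, 43.0, 43.0, 44.0, 44.0, 48.0, 56.0, 82.0, 102.0, 104.0, 105.0, 106.0, 106.0, 106.0, 106.0, 106.0, 108.0, 109.0, 113.0, 124.0, 134.0, 137.0, 137.0, 137.0, 137.0, 137.0, 137.0, 137.0, 137.0]
flat deg -0.31 x0 mm 33.11 res 1.95
barback deg -2.82 x0 mm 44.55 res 1.3
disc centre in fixture mm [ 1.2282262   4.25637663 48.98242025]
```

```bash
python3 - <<'E'
from h import *
from scipy.ndimage import map_coordinates as mc
from scipy.stats import theilslopes
g=cv2.imread('pics/t6raw.png',0).astype(float)
o=np.array([.5683,.0173]);th=np.radians(-20.96);ex=np.array([np.cos(th),np.sin(th)]);ey=np.array([-ex[1],ex[0]])
def edge(ys,x0,x1,lev,z):
    L=[]
    xs=np.arange(x0,x1,.0002)
    for y in ys:
        uv=proj('top',np.c_[o+xs[:,None]*ex+y*ey,np.full(len(xs),z)]);v=mc(g,[uv[:,1],uv[:,0]],order=1);k=np.argmax((v-lev)*np.sign(v[-1]-lev)>0);L.append((y,xs[k]*1e3))
    L=np.array(L);r=theilslopes(L[:,1],L[:,0]*1e3);print(L[:,1].round(1).tolist(),'deg',np.degrees(np.arctan(r[0])).round(2),'ci',np.degrees(np.arctan(r[2:])).round(2),'x0',r[1]-0)
Y=np.arange(-.026,.0261,.002)
edge(Y,.026,.040,73,.022)      # flat (disc top edge)
edge(Y,.040,.052,121,.020)     # bar back edge
edge(np.arange(-.055,.056,.005),.06,.075,118,.012)  # plate back edge
E
```

```text
[32.8, 33.6, 26.0, 26.0, 26.0, 32.6, 33.6, 33.2, 33.6, 33.2, 32.6, 33.4, 33.2, 33.6, 33.2, 32.4, 33.4, 33.2, 33.6, 33.2, 32.4, 33.2, 26.0, 26.0, 26.0, 32.4, 33.2] deg 0.0 ci [-1.15  0.  ] x0 33.19999999999995
[45.2, 45.6, 45.6, 46.0, 45.6, 45.0, 45.6, 45.6, 46.0, 45.6, 45.2, 45.6, 45.6, 45.8, 45.8, 45.2, 45.6, 45.6, 46.2, 45.6, 43.8, 45.4, 45.4, 45.8, 45.6, 44.0, 45.2] deg 0.0 ci [-0.57  0.  ] x0 45.599999999999966
[61.4, 60.0, 60.0, 60.0, 60.0, 60.0, 60.0, 60.0, 60.0, 60.0, 60.0, 60.0, 60.0, 60.0, 60.0, 60.0, 60.0, 60.0, 60.0, 60.0, 60.0, 60.0, 61.0] deg 0.0 ci [0. 0.] x0 60.0
```

```bash
python3 -c "
from h import *
o=env.get_obs();print(o['time_s'],o['force'].round(1));env.sign_off()"
```

```text
13.1167 [-1.2 -0.7 -0.1]
the job is handed in; nothing more can be done
```

I turned the steel disc about 150° in its nest and slid it forward until its flat lay along the bar. Then I lifted the fingers clear and handed the job in at 13.1 s. It reports no verdict, so the result below rests on my own checks.

- **Pressing force:** I used two fingertips, and the readings at the end of each move never passed about 10 N down, well under the 30 N limit. Force is only reported at the end of a move, so I did not see values in between.
- **Fit at the bar:** in the last top picture the flat is parallel to the bar to within about 1° (limit 2°). The flat-to-bar gap measured about 0.4 mm, give or take 0.5 mm, and no bright plate showed between them. The disc sat between its side pins, so its sideways position should be well within 10 mm.
- **Other objects:** the hand stayed above the can and the bottle, and nothing in the pictures suggested the can, dish or bottle had moved. I did not measure their positions again afterwards.
- **Checks that failed:** an automatic circle fit to the disc's rim came out wrong (49 mm radius instead of 45), and so did a first line fit to the bar's back edge. I discarded both. A fit of the plate's back edge also gave nothing usable, so the result relies on the repeated flat and bar edge fit and the picture.

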